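# Replace the worn cap of the sweet jar and hold the new one down

## Robot

A 6-joint arm with a two-finger parallel gripper is mounted at the origin on the work surface. World frame = base frame: x ahead of the robot, y to its left, z up, the work surface at z = 0. Lengths are in m, angles in rad, forces in N, time in s.
With the tool pointing down it reaches from about 0.375 to 0.9 m from the base axis. Payload 3.1 kg.
Tool frame: the origin (TCP) lies where the fingers leave the gripper's body, on its centre line; the fingertips stand 70 mm ahead of it and the grasp point (between the pads) lies 51 mm ahead of it (r.tcp_to_grasp is the z of the grasp point in the tool frame, in m); z points along the fingers, y is the direction in which the jaws open and shut (so a half turn about z gives the same grasp; the last joint's range is limited). The gripper opens to 87 mm and grips with 3 to 60 N. Pads are 19 mm wide; open, the fingers measure 117 mm over their backs; the gripper's body (75 mm by 190 mm) begins 51 mm behind the grasp point.
Start: joints at [1.02, 0.527, 1.433, -0, 1.181, -0.178], TCP at [0.227, 0.582, 0.292] pointing down, gripper open.
Joint ranges: [-3.08, 3.08], [-0.75, 2.2], [0.22, 2.44], [-1.43, 4.57], [0, 2.65], [-2.85, 2.85]. Speed limits (rad/s): [2.79, 2.79, 3.14, 3.14, 3.14, 3.14].

## Interface

Orientations are given as a rotation vector (axis times angle).
In Python, from bench import r gives the robot as it stands.
- The arm moves only by the tool apply_moves, never from a script. Its arguments are lists of equal length, an entry for each row: "angular": the turn, a rotation vector about the tool's x, y, z in rad, a list of three; "translation": the shift along the tool's x, y, z in m, a list of three; "fingers": the finger opening in m, from 0 to 0.087. A call has 1 to 12 rows; each row is the pose to reach, as a shift and turn from the pose commanded when the call began, along the tool's axes at that moment; what a row does not reach only later rows make up. A row lasts 1/8 s, in which the tool goes at most 62.5 mm and 10.7 degrees, less where a joint would pass 70% of its speed; a pose out of reach is approached as far as the arm can. A call with a gripper value outside its range is refused whole. The fingers move at their own pace and stop on an object; the grip force is fixed at half the most. Time passes only in rows, so rows that repeat a pose let the fingers close. It gives the time, the measured TCP pose, the force and the opening at its end, in the units of the state.
- r.observe(): the state, without advancing time (a new reading comes with each control period).
- r.grab_frame(name): name is "side" or "top"; returns a dict with "color" (384x512x3 uint8, red, green, blue), "camera_matrix" (3x3 intrinsics, pixels), "extrinsics" (4x4, takes a point from world to camera coordinates). Camera axes: x right, y down, z forward; pixel columns grow to the right and rows downward; lengths in m; the calibration is good to about 2 mm. A picture is of the moment at which its call begins. There is no depth.
- r.finish_job(): hands the job in, once; it reports no verdict.
The state is a dict: "time": time; "joint_pos": joint angles; "joint_velocities": joint speeds; "effort": joint torques, N m; "tcp_pos": TCP position; "eef_rot": TCP orientation; "ft_force": force on the tool from outside, world axes, zero at the start; "wrist_torque": the same for the moment, N m; "gripper_width": finger opening in m.
Only numpy, scipy, OpenCV 4.12 (cv2) and the standard library are available. Lean on these libraries where they do the work, as an engineer would, in place of code of your own. Each camera call takes 0.05 s, during which the arm holds its last target.

## Task

The cap on the sweet jar is worn out (a piece of its skirt is missing): lift it off and drop it into the cardboard reject box. Then fit the new cap of the same size from the rubber mat onto the jar's neck, press it straight down until it clicks, and keep pressing: the program finishes with the robot still holding the cap pushed fully home, firmly, at about 10 N. Leave the other goods on the counter where they are.

Things in the scene. Friction and masses are not known exactly. Their poses are not given: they have to be found in the camera images.
- jar: Round clear sweet jar, fixed: 112 mm across the foot, shoulder 110 mm above the counter. Origin: centre of its underside, z up. White round neck on the shoulder, 40 mm across, 26 mm high, its top 9 mm narrowing to 30 mm across. Four round sprung catches stand out of the neck, to 50 mm across, widest 12.5 mm above the shoulder.
- jar_seat (a point): Point on the jar's axis at shoulder height (foot of the neck). A cap fully home has its rim on the rigid shoulder, its origin here. The new cap's lip meets the catches with the rim about 20 mm above; push-on force rises to about 8 to 15 N near 16 mm, falls away to nothing by about 8 mm, then the sprung catches pull the cap down.
- new_cap: The sound cap: white plastic, 45 g, 61 mm across, 32 mm high, plus a round knob 28 mm across, 32 to 62 mm above the rim. Unbroken skirt, open below, 54 mm inside; inward lip at the rim, 44 mm inside, 5 mm thick. Origin at the centre of the lower rim, z up through the knob. Stands upright on the mat; any yaw fits.
- worn_cap: The worn cap: outside size and knob as the new cap (knob 28 mm across, 32 to 62 mm above the rim), but a piece of the skirt about 35 mm wide is missing and so is the lip: it sits loosely over the neck and lifts straight off. Starts on the jar, rim on the shoulder. Origin at the centre of the lower rim, z up.
- reject_box: Open cardboard box, fixed to the counter, 160 (x) by 170 (y) mm outside, 75 mm high, walls and floor 5 mm. Origin at the centre of its underside, z up.
- mat: Black rubber counter mat, fixed, 190 (x) by 150 (y) by 6 mm. Origin at the centre of its underside. The new cap and the wide cap stand on it, about 95 mm apart along its x, either one nearer the robot.
- wide_cap: Bystander: a wider and lower white cap for another jar, 82 mm across, 22 mm high, with a small knob 20 mm across and 12 mm high. Stands on the mat. Origin at the centre of its lower rim.
- can: Bystander: drinks can, 66 mm across, 120 mm high, behind the work area. Origin at the centre of its underside.
- bottle: Bystander: clear bottle, 64 mm across, 190 mm high, behind the work area. Origin at the centre of its underside.
- gum_box: Bystander: cardboard packet 75 x 45 x 22 mm, lying between the task's things. Origin at the centre of its underside.
- mint_tin: Bystander: small round tin, 44 mm across, 20 mm high, between the task's things. Origin at the centre of its underside.
- card_stand: Bystander: blank price card, 65 mm wide, in a small wooden foot 40 x 70 mm, 60 mm high in all, behind the work area. Origin at the centre of its underside.
There are look-alikes about, which are no part of the job. Leave any red look-alike of the jar alone. Leave any yellow look-alike of the worn_cap alone.

How it is judged:
By the outcome, as a careful person would: the job done as asked, in the order asked, and still so for the second after the job is handed in, while the arm keeps its last pose, push and grip.
It also fails if it takes over 67 s, if anything falls off the work surface, if the arm or the gripper's body presses on something with over 40 N, if the wrist force passes 120 N, or if a joint passes its speed limit or range.

## Working session

There is one attempt and no reset: what is moved stays moved. The work goes in short steps, Python scripts to look and compute and a tool call to move; the robot and the scene stay as the last step left them, time stands still between calls to the robot, and variables do not carry over. Pictures are saved under pics/ and viewed, and the job is handed in when it is done.

Besides the shell and the picture viewer there is one more tool, called after "Call:" by a JSON object that holds its "method" and its "body". apply_moves: Moves the arm, as the interface text tells. Its arguments: {"type":"object","properties":{"angular":{"type":"array"},"translation":{"type":"array"},"fingers":{"type":"array"}},"required":["angular","translation","fingers"]}

```bash
mkdir -p pics; ls
python3 - <<'E'
from bench import r
import cv2,json,pickle
s=r.observe(); print(s)
for n in("side","top"):
    f=r.grab_frame(n); cv2.imwrite(f"pics/{n}0.png",f["color"][:,:,::-1]); print(n,f["camera_matrix"],f["extrinsics"]); pickle.dump(f,open(n+"0.pkl","wb"))
E
```

```text
pics
{'time': 0.0, 'joint_pos': array([ 1.02052496e+00,  5.28414373e-01,  1.43390217e+00,  2.00445830e-06,
        1.18134998e+00, -1.78522361e-01]), 'joint_velocities': array([-0.00070077, -0.0011475 , -0.00072703, -0.0005408 ,  0.00055321,
        0.00177209]), 'effort': array([ 4.73064738e-04, -4.40032589e+01, -1.76597768e+01,  6.34713890e-02,
        5.81261551e-02, -1.40901511e-04]), 'tcp_pos': array([0.22670817, 0.58181632, 0.29130332]), 'eef_rot': array([-5.80449310e-01, -3.08674902e+00,  3.04197823e-03]), 'ft_force': array([-0.08036627, -0.11533236,  0.18483331]), 'wrist_torque': array([-0.01814192,  0.02551455, -0.00479763]), 'gripper_width': 0.08712918632153735}
side [[436.32143234   0.         248.34190408]
 [  0.         436.32143234 195.42788446]
 [  0.           0.           1.        ]] [[ 0.99959355 -0.02555104  0.0126443  -0.56387447]
 [-0.00950306 -0.71680009 -0.69721397  0.06401728]
 [ 0.02687798  0.69681043 -0.71675156  1.07362176]
 [ 0.          0.          0.          1.        ]]
top [[366.32823514   0.         254.99941649]
 [  0.         366.32823514 187.64597322]
 [  0.           0.           1.        ]] [[-0.0162804  -0.9996263  -0.0219591   0.01695454]
 [-0.98177599  0.02014088 -0.18897155  0.58437849]
 [ 0.18934321  0.01848238 -0.98173701  0.77303895]
 [ 0.          0.          0.          1.        ]]
```

View pics/side0.png

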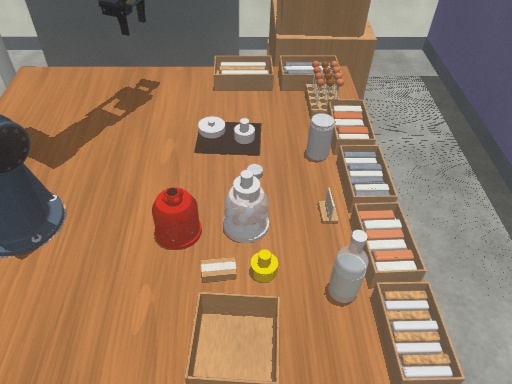

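View pics/top0.png

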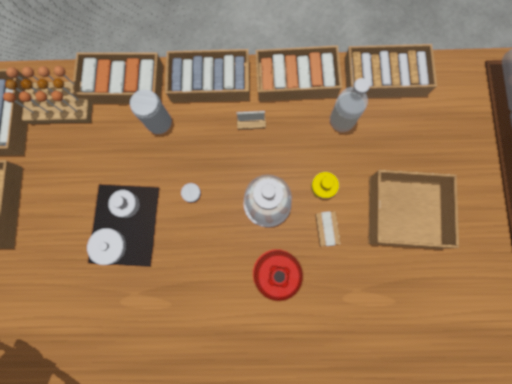

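Clear jar with the worn cap: side (246,200), top (268,198). Red jar look-alike: side (175,215), top (278,275). New cap candidates on the mat: A at side (244,132)/top (123,203), small with a tall knob, and B at side (211,127)/top (106,246), wide and low. A fits. The yellow one at top (326,185) is a look-alike. I'll confirm with crops.

```bash
cat > h.py <<'E'
import numpy as np,cv2,pickle
def ray(f,u,v):
    K=f["camera_matrix"];E=f["extrinsics"];R=E[:3,:3];t=E[:3,3]
    d=R.T@np.linalg.solve(K,[u,v,1.]);c=-R.T@t
    return c,d
def plane(f,u,v,z):
    c,d=ray(f,u,v);return c+d*(z-c[2])/d[2]
def proj(f,p):
    K=f["camera_matrix"];E=f["extrinsics"]
    q=K@(E[:3,:3]@np.asarray(p,float)+E[:3,3]);return q[:2]/q[2]
def tri(f,a,g,b):
    c1,d1=ray(f,*a);c2,d2=ray(g,*b);d1/=np.linalg.norm(d1);d2/=np.linalg.norm(d2)
    k=np.linalg.lstsq(np.c_[d1,-d2],c2-c1,rcond=None)[0]
    p,q=c1+d1*k[0],c2+d2*k[1];return (p+q)/2,np.linalg.norm(p-q)
def crop(f,u0,u1,v0,v1,s,mark=()):
    im=cv2.resize(f["color"][v0:v1,u0:u1,::-1],None,fx=s,fy=s,interpolation=cv2.INTER_CUBIC)
    return im
E
python3 - <<'E'
from h import *
s=pickle.load(open("side0.pkl","rb"));t=pickle.load(open("top0.pkl","rb"))
A=crop(s,195,275,115,165,5);B=crop(t,85,165,180,270,4)
C=crop(s,215,285,160,245,4);D=crop(t,235,305,170,235,4)
cv2.imwrite("pics/c1.png",A)
cv2.imwrite("pics/c2.png",np.hstack([cv2.copyMakeBorder(x,0,360-x.shape[0],0,0,cv2.BORDER_CONSTANT) for x in (B,D)]))
cv2.imwrite("pics/c3.png",C)
E
```

```text
(no output)
```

View pics/c1.png

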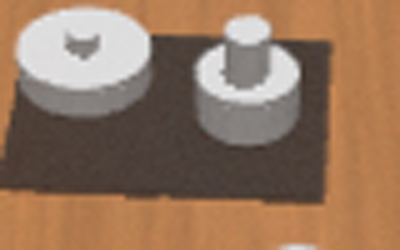

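View pics/c2.png

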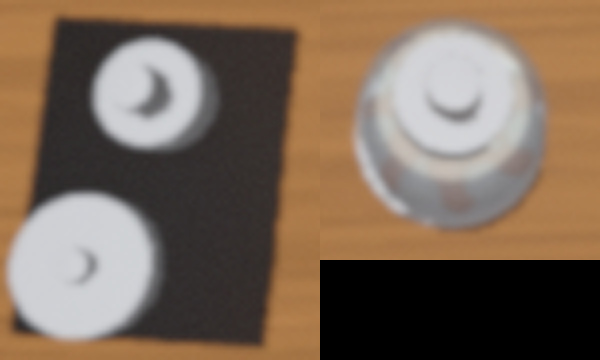

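View pics/c3.png

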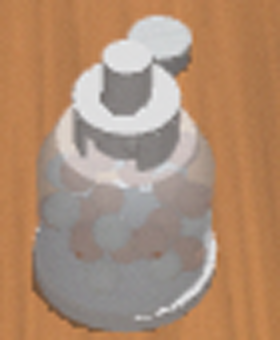

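Run:
```python
from h import *
s=pickle.load(open("side0.pkl","rb"));t=pickle.load(open("top0.pkl","rb"))
def blobs(f,box,thr):
    u0,u1,v0,v1=box;g=cv2.cvtColor(f["color"],cv2.COLOR_RGB2GRAY)[v0:v1,u0:u1]
    print("max",g.max())
    m=(g>thr).astype(np.uint8)
    c,_=cv2.findContours(m,cv2.RETR_EXTERNAL,cv2.CHAIN_APPROX_NONE)
    for k in c:
        if cv2.contourArea(k)>25:
            h=cv2.convexHull(k);e=cv2.fitEllipse(h) if len(h)>5 else None
            print(" bb",np.add(cv2.boundingRect(k),[u0,v0,0,0]),cv2.contourArea(k),"ell",None if e is None else (np.add(e[0],[u0,v0]).round(2),np.round(e[1],1)))
for th in(170,190,205):
    print(th)
    for n,f,b in(("new top",t,(100,145,185,222)),("jar top",t,(240,300,172,215)),("new side",s,(230,262,112,150)),("jar side",s,(230,268,165,205))):
        print(n);blobs(f,b,th)
# knob-top & skirt-top estimates
print("new side knob",plane(s,244.4,120.5,.068),"top disc",plane(t,122,203,.038))
print("jar side knob",plane(s,246.9,173.9,.172),"top disc",plane(t,268,192.7,.142))
print("tri new knob",tri(s,(244.4,120.5),t,(118.5,202.3)),"jar",tri(s,(246.9,173.9),t,(268.5,190)))
# box rim corners in top
for u,v in((378,172),(457,173),(456,249),(377,247)):print(plane(t,u,v,.075).round(3))
print("tin",plane(t,190,192,.02),"gum",plane(t,328,229,.022),"red",plane(t,278,275,.05))
```

```text
170
new top
max 210
 bb [109 191  26  25] 476.5 ell (array([121.56, 202.84]), array([24.4, 26.2]))
jar top
max 213
 bb [248 177  39  38] 1082.5 ell (array([267.52, 195.61]), array([37.3, 38.6]))
new side
max 223
 bb [234 124  21  12] 89.0 ell (array([244.28, 129.04]), array([12.1, 20. ]))
 bb [240 118   9   6] 32.5 ell (array([244.25, 120.39]), array([5.4, 9.1]))
jar side
max 224
 bb [230 165  34  40] 943.0 ell (array([248.86, 186.79]), array([33.5, 47. ]))
190
new top
max 210
 bb [110 191  24  25] 435.5 ell (array([121.5 , 202.84]), array([23.3, 25.1]))
jar top
max 213
 bb [250 178  36  30] 744.0 ell (array([268.89, 193.11]), array([29.3, 36.4]))
new side
max 223
 bb [235 124  20  11] 77.0 ell (array([244.09, 129.02]), array([11.5, 19.6]))
 bb [240 118   9   6] 28.0 ell (array([244.07, 120.46]), array([5.1, 8.1]))
jar side
max 224
 bb [230 165  34  40] 486.0 ell (array([249.01, 186.47]), array([33. , 45.6]))
205
new top
max 210
 bb [111 192  22  23] 353.5 ell (array([121.75, 202.94]), array([20.9, 22.8]))
jar top
max 213
 bb [254 180  29  27] 577.5 ell (array([268.14, 192.49]), arra
[... 174 characters left out ...]
9, 183.7 ]), array([18. , 26.5]))
 bb [241 165  21  13] 148.0 ell (array([250.92, 170.82]), array([11.2, 21.2]))
new side knob [0.55996973 0.31796476 0.068     ] top disc [0.55819885 0.31475015 0.038     ]
jar side knob [ 0.55827379 -0.01989853  0.172     ] top disc [ 0.55707284 -0.02145718  0.142     ]
tri new knob (array([0.55711456, 0.30943903, 0.07339446]), np.float64(0.005482682357911471)) jar (array([ 0.55747803, -0.02190863,  0.17364513]), np.float64(0.0015040598622894515))
[ 0.611 -0.267  0.075]
[ 0.605 -0.439  0.075]
[ 0.44  -0.417  0.075]
[ 0.447 -0.252  0.075]
tin [0.58418116 0.16089884 0.02      ] gum [ 0.49097029 -0.15926423  0.022     ] red [ 0.39112729 -0.04058367  0.05      ]
```

```bash
cat >> h.py <<'E'
from scipy.spatial.transform import Rotation as Ro
def rel(state,p,yaw=np.pi/2):
    R=Ro.from_rotvec(state["eef_rot"])
    y=np.array([np.cos(yaw),np.sin(yaw),0]);z=np.array([0,0,-1.]);T=Ro.from_matrix(np.c_[np.cross(y,z),y,z])
    print("trans",R.inv().apply(np.array(p)-state["tcp_pos"]).round(4),"ang",(R.inv()*T).as_rotvec().round(4),"pos",state["tcp_pos"].round(4),"f",state["ft_force"].round(2),"w",round(state["gripper_width"],4),"t",state["time"])
E
python3 - <<'E'
from h import *
from bench import r
print(r.tcp_to_grasp)
rel(r.observe(),[.5575,-.021,.29])
s=pickle.load(open("side0.pkl","rb"));t=pickle.load(open("top0.pkl","rb"))
print("red knob",tri(s,(172,193),t,(280,277)),"bottle",tri(s,(359,238),t,(361,87)),plane(s,345,290,0),"yellow",tri(s,(264,255),t,(326.5,183)),"can",tri(s,(321,120),t,(146,101)))
E
```

```text
0.051
trans [-0.5271 -0.4415  0.0021] ang [-0.0019 -0.0007 -0.3718] pos [0.2268 0.5818 0.2914] f [-0.11 -0.52 -0.17] w 0.0865 t 0.1
red knob (array([ 0.39234823, -0.04087053,  0.13599792]), np.float64(0.002502438474902792)) bottle (array([ 0.76182515, -0.2114658 ,  0.1841603 ]), np.float64(0.0026322273597582874)) [ 0.76918981 -0.20796591  0.        ] yellow (array([ 0.59228398, -0.1548649 ,  0.05868768]), np.float64(0.0017449532728842192)) can (array([0.76539899, 0.23854734, 0.12739189]), np.float64(0.004408317514339892))
```

Call:
{"method": "apply_moves", "body": {"angular": [[0,0,-0.05],[0,0,-0.1],[0,0,-0.15],[0,0,-0.2],[0,0,-0.25],[0,0,-0.3],[0,0,-0.35],[0,0,-0.372],[0,0,-0.372],[0,0,-0.372],[0,0,-0.372],[0,0,-0.372]], "translation": [[-0.048,-0.04,0],[-0.096,-0.08,0],[-0.144,-0.12,0],[-0.192,-0.161,0],[-0.24,-0.2,0],[-0.288,-0.241,0],[-0.335,-0.281,0],[-0.383,-0.321,0],[-0.431,-0.361,0],[-0.479,-0.401,0],[-0.527,-0.442,0.002],[-0.527,-0.442,0.002]], "fingers": [0.087,0.087,0.087,0.087,0.087,0.087,0.087,0.087,0.087,0.087,0.087,0.087]}}

```text
time: 1.6
tcp_pos: [0.5597, -0.0253, 0.2898]
eef_rot: [0.009, 3.14, -0.002]
ft_force: [-0.3, 0.4, -0.3]
gripper_width: 0.087
```

Run:
```python
from h import *
from bench import r
f=r.grab_frame("side");g=r.grab_frame("top")
rel(r.observe(),[.5575,-.021,.215])
cv2.imwrite("pics/a1.png",np.hstack([crop(f,180,310,100,250,3),crop(g,200,330,120,270,3)]))
```

```text
trans [-0.0007  0.0004  0.0745] ang [ 0.001  -0.0021 -0.0017] pos [ 0.557  -0.0214  0.2895] f [-0.37  0.86  0.01] w 0.0871 t 1.7
```

View pics/a1.png

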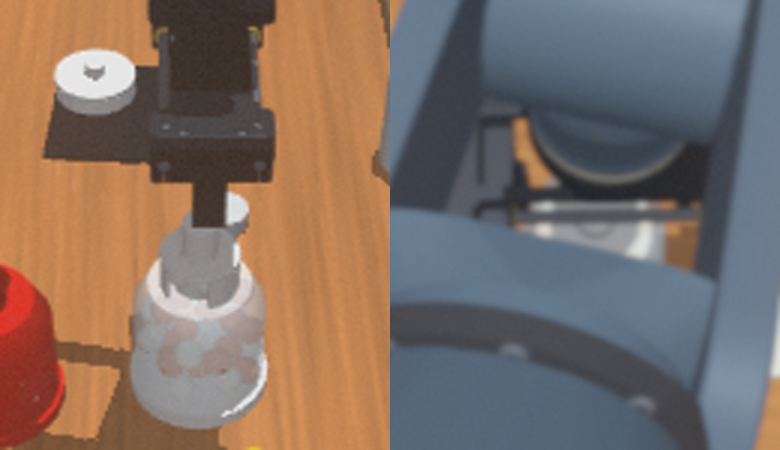

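The finger is in line with the cap at crop (207,230), with the jaws straddling the knob. Descending and gripping.

Call:
{"method": "apply_moves", "body": {"angular": [[0,0,0],[0,0,0],[0,0,0],[0,0,0],[0,0,0],[0,0,0],[0,0,0],[0,0,0],[0,0,0]], "translation": [[0,0,0.03],[0,0,0.055],[0,0,0.07],[0,0,0.0745],[0,0,0.0745],[0,0,0.0745],[0,0,0.0745],[0,0,0.0745],[0,0,0.0745]], "fingers": [0.087,0.087,0.087,0.087,0.05,0.02,0.02,0.02,0.02]}}

```text
time: 2.82
tcp_pos: [0.5575, -0.021, 0.2159]
eef_rot: [-0.0, 3.141, -0.0]
ft_force: [0.3, -0.1, -0.1]
gripper_width: 0.0447
```

Call:
{"method": "apply_moves", "body": {"angular": [[0,0,0],[0,0,0],[0,0,0],[0,0,0]], "translation": [[0,0,0],[0,0,0],[0,0,0],[0,0,0]], "fingers": [0.02,0.02,0.02,0.02]}}

```text
time: 3.32
tcp_pos: [0.5574, -0.0209, 0.2157]
eef_rot: [0.0, -3.141, -0.0]
ft_force: [0.2, 0.5, -0.1]
gripper_width: 0.027
```

Call:
{"method": "apply_moves", "body": {"angular": [[0,0,0],[0,0,0],[0,0,0],[0,0,0],[0,0,0],[0,0,0],[0,0,0],[0,0,0],[0,0,0],[0,0,0],[0,0,0],[0,0,0]], "translation": [[0,0,-0.015],[0,0,-0.035],[0,0,-0.055],[0,0,-0.065],[0.003,-0.03,-0.065],[0.008,-0.08,-0.065],[0.013,-0.13,-0.065],[0.018,-0.18,-0.065],[0.023,-0.23,-0.065],[0.028,-0.28,-0.065],[0.031,-0.31,-0.065],[0.031,-0.322,-0.065]], "fingers": [0.02,0.02,0.02,0.02,0.02,0.02,0.02,0.02,0.02,0.02,0.02,0.02]}}

```text
time: 4.82
tcp_pos: [0.526, -0.3447, 0.2807]
eef_rot: [-0.003, -3.142, -0.0]
ft_force: [0.6, 0.7, -0.4]
gripper_width: 0.0273
```

Run:
```python
from h import *
from bench import r
f=r.grab_frame("side");g=r.grab_frame("top")
rel(r.observe(),[.526,-.343,.131])
cv2.imwrite("pics/a2.png",np.hstack([crop(f,170,300,200,384,3),crop(g,210,330,150,334,3)]))
pickle.dump(f,open("side2.pkl","wb"));pickle.dump(g,open("top2.pkl","wb"))
```

```text
trans [0.0004 0.0006 0.1496] ang [ 0.0002  0.     -0.0012] pos [ 0.5264 -0.3437  0.2806] f [1.09 1.2  0.23] w 0.0271 t 4.925
```

View pics/a2.png

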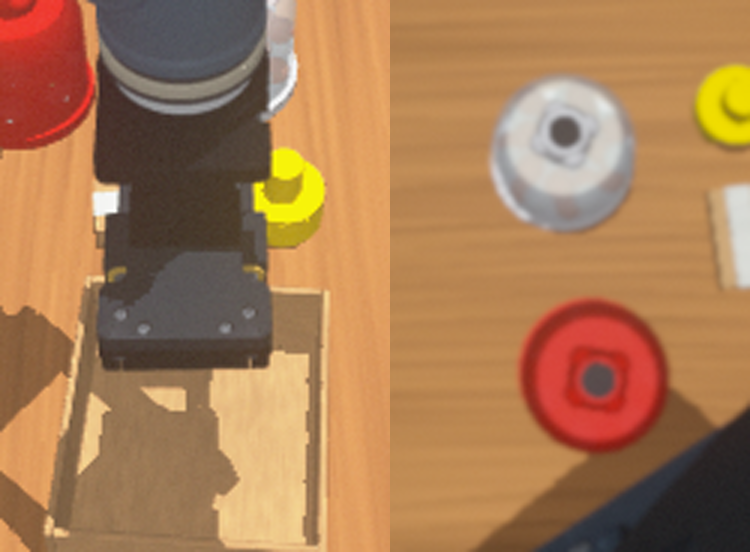

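The neck is now bare: its hole is at top px (268.3,193.7), and the cap is held over the box. Lowering it in.

Call:
{"method": "apply_moves", "body": {"angular": [[0,0,0],[0,0,0],[0,0,0],[0,0,0],[0,0,0],[0,0,0],[0,0,0],[0,0,0],[0,0,0],[0,0,0]], "translation": [[0,0,0.04],[0,0,0.09],[0,0,0.13],[0,0,0.149],[0,0,0.152],[0,0,0.152],[0,0,0.152],[0,0,0.152],[0,0,0.152],[0,0,0.152]], "fingers": [0.02,0.02,0.02,0.02,0.02,0.02,0.06,0.06,0.06,0.06]}}

```text
time: 6.18
tcp_pos: [0.5265, -0.3431, 0.129]
eef_rot: [-0.0, 3.141, -0.0]
ft_force: [0.0, 0.5, -0.1]
gripper_width: 0.0566
```

Call:
{"method": "apply_moves", "body": {"angular": [[0,0,0],[0,0,0],[0,0,0],[0,0,0],[0,0,0]], "translation": [[0,0,0],[0,0,-0.02],[0,0,-0.07],[0,0,-0.12],[0,0,-0.15]], "fingers": [0.06,0.06,0.06,0.06,0.06]}}

```text
time: 6.8
tcp_pos: [0.5271, -0.3435, 0.2816]
eef_rot: [-0.0, 3.139, -0.004]
ft_force: [0.7, -0.3, -0.4]
gripper_width: 0.06
```

Run:
```python
from h import *
from bench import r
rel(r.observe(),[.559,.3155,.285])
g=pickle.load(open("top2.pkl","rb"))
u0,v0=255,182;G=cv2.cvtColor(g["color"],cv2.COLOR_RGB2GRAY)[v0:206,u0:282]
m=(G<120).astype(np.uint8);M=cv2.moments(m);c=(u0+M["m10"]/M["m00"],v0+M["m01"]/M["m00"]);print(c,M["m00"],plane(g,*c,.136))
f=r.grab_frame("side");g=r.grab_frame("top")
cv2.imwrite("pics/a3.png",np.hstack([crop(f,170,300,200,384,3),crop(g,340,470,150,334,3)]))
```

```text
trans [-0.0321  0.6589 -0.005 ] ang [-0.0026  0.0027  0.0002] pos [ 0.5271 -0.3435  0.2816] f [ 0.71 -0.3  -0.4 ] w 0.06 t 6.8
(267.8840579710145, 193.57971014492753) 69.0 [ 0.55632951 -0.0212818   0.136     ]
```

View pics/a3.png

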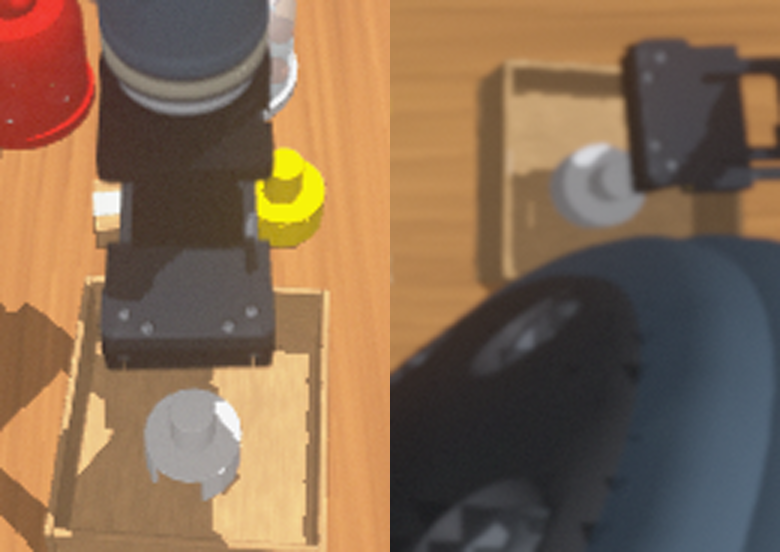

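The worn cap is standing in the box at side crop (193,440), cut-out visible. Moving over to the new cap.

Call:
{"method": "apply_moves", "body": {"angular": [[0,0,0],[0,0,0],[0,0,0],[0,0,0],[0,0,0],[0,0,0],[0,0,0],[0,0,0],[0,0,0],[0,0,0],[0,0,0],[0,0,0]], "translation": [[-0.002,0.03,0],[-0.005,0.09,0],[-0.008,0.15,0],[-0.011,0.21,0],[-0.014,0.27,0],[-0.017,0.33,0],[-0.02,0.39,0],[-0.023,0.45,0],[-0.026,0.51,0],[-0.029,0.57,0],[-0.031,0.63,0],[-0.032,0.659,0]], "fingers": [0.06,0.06,0.06,0.06,0.06,0.06,0.06,0.06,0.06,0.06,0.06,0.06]}}

```text
time: 8.4
tcp_pos: [0.5572, 0.3191, 0.2767]
eef_rot: [0.005, -3.139, 0.0]
ft_force: [0.7, 0.4, -0.3]
gripper_width: 0.0598
```

Run:
```python
from h import *
from bench import r
f=r.grab_frame("side");g=r.grab_frame("top")
rel(r.observe(),[.559,.316,.11])
cv2.imwrite("pics/a4.png",np.hstack([crop(f,180,310,60,200,3),crop(g,70,200,150,290,3)]))
```

```text
trans [-0.0021 -0.0032  0.1668] ang [ 0.0002 -0.0021  0.0044] pos [0.5572 0.3191 0.2768] f [ 0.38 -0.93 -0.03] w 0.06 t 8.5
```

View pics/a4.png

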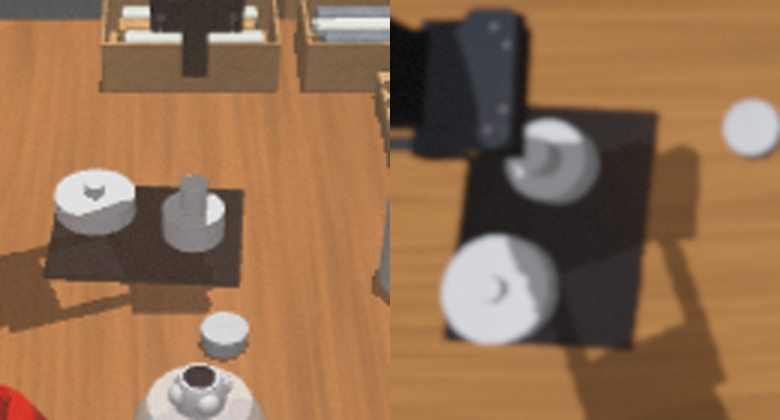

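The gripper is aligned with the new cap: side crop (193,210), tall knob, next to the wide low cap at (95,195). Descending.

Call:
{"method": "apply_moves", "body": {"angular": [[0,0,0],[0,0,0],[0,0,0],[0,0,0],[0,0,0],[0,0,0],[0,0,0],[0,0,0]], "translation": [[-0.002,-0.004,0.02],[-0.002,-0.004,0.06],[-0.002,-0.004,0.1],[-0.002,-0.004,0.14],[-0.002,-0.004,0.16],[-0.002,-0.004,0.166],[-0.002,-0.004,0.166],[-0.002,-0.004,0.166]], "fingers": [0.06,0.06,0.06,0.06,0.06,0.06,0.06,0.06]}}

```text
time: 9.5
tcp_pos: [0.5613, 0.3124, 0.1143]
eef_rot: [-0.0, 3.139, 0.002]
ft_force: [-0.4, -0.6, 0.3]
gripper_width: 0.0604
```

Run:
```python
from h import *
from bench import r
f=r.grab_frame("side");g=r.grab_frame("top")
rel(r.observe(),[.559,.3155,.11])
cv2.imwrite("pics/a5.png",np.hstack([crop(f,180,310,60,200,3),crop(g,70,200,150,290,3)]))
```

```text
trans [0.0021 0.0031 0.0042] ang [0.0008 0.0026 0.0004] pos [0.5611 0.3123 0.1142] f [-0.16  0.05  0.2 ] w 0.0599 t 9.6
```

View pics/a5.png

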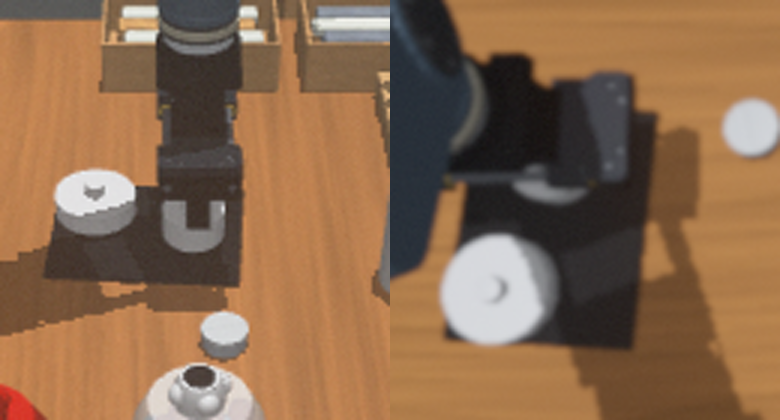

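The finger is about 2 px right of the cap axis, so I'm correcting by 3 mm before closing.

Call:
{"method": "apply_moves", "body": {"angular": [[0,0,0],[0,0,0],[0,0,0],[0,0,0],[0,0,0],[0,0,0],[0,0,0],[0,0,0],[0,0,0],[0,0,0]], "translation": [[0.002,0.003,0],[0.003,0.003,0.003],[0.003,0.003,0.004],[0.003,0.003,0.004],[0.003,0.003,0.004],[0.003,0.003,0.004],[0.003,0.003,0.004],[0.003,0.003,0.004],[0.003,0.003,0.004],[0.003,0.003,0.004]], "fingers": [0.06,0.06,0.06,0.05,0.04,0.035,0.02,0.02,0.02,0.02]}}

```text
time: 10.85
tcp_pos: [0.5574, 0.3151, 0.1088]
eef_rot: [-0.0, 3.141, 0.0]
ft_force: [-0.2, 0.2, 0.4]
gripper_width: 0.0273
```

Run:
```python
from h import *
from bench import r
f=r.grab_frame("side");g=r.grab_frame("top")
rel(r.observe(),[.559,.3155,.11])
cv2.imwrite("pics/a6.png",crop(f,200,290,80,170,6))
```

```text
trans [-0.0016  0.0004 -0.0012] ang [0.     0.0001 0.0002] pos [0.5574 0.3151 0.1088] f [ 0.62 -0.24 -1.03] w 0.0273 t 10.95
```

View pics/a6.png

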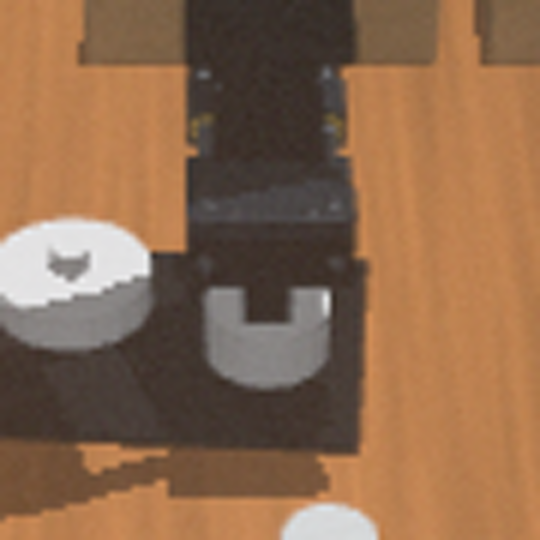

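Held upright and centred: finger centre at crop x 268, cap 267. The tips are about 1 mm above the skirt top, so fully home should be TCP z ≈ 0.213. Lifting and moving over the neck.

Call:
{"method": "apply_moves", "body": {"angular": [[0,0,0],[0,0,0],[0,0,0],[0,0,0],[0,0,0],[0,0,0],[0,0,0],[0,0,0],[0,0,0],[0,0,0],[0,0,0],[0,0,0]], "translation": [[0,0,-0.02],[0,0,-0.06],[0,0,-0.11],[0,0,-0.15],[0,-0.02,-0.167],[0,-0.07,-0.167],[0,-0.125,-0.167],[0,-0.18,-0.167],[0,-0.235,-0.167],[0,-0.29,-0.167],[0,-0.325,-0.167],[0,-0.336,-0.167]], "fingers": [0.02,0.02,0.02,0.02,0.02,0.02,0.02,0.02,0.02,0.02,0.02,0.02]}}

```text
time: 12.45
tcp_pos: [0.5563, -0.0239, 0.2752]
eef_rot: [-0.006, -3.14, 0.0]
ft_force: [-0.3, 0.0, -0.3]
gripper_width: 0.0274
```

Call:
{"method": "apply_moves", "body": {"angular": [[0,0,0],[0,0,0],[0,0,0]], "translation": [[0,0,0],[0,0,0],[0,0,0]], "fingers": [0.02,0.02,0.02]}}

```text
time: 12.82
tcp_pos: [0.5573, -0.0197, 0.2757]
eef_rot: [0.003, -3.141, -0.0]
ft_force: [-0.7, -0.1, -0.6]
gripper_width: 0.0269
```

Run:
```python
from h import *
from bench import r
f=r.grab_frame("side");g=r.grab_frame("top")
rel(r.observe(),[.557,-.021,.2128])
cv2.imwrite("pics/a7.png",np.hstack([crop(f,190,300,120,245,4),crop(g,230,310,130,255,4)]))
```

```text
trans [ 0.0004 -0.0011  0.0629] ang [ 0.0001 -0.0001  0.002 ] pos [ 0.5574 -0.0199  0.2757] f [ 0.41  0.33 -0.36] w 0.0275 t 12.925
```

View pics/a7.png

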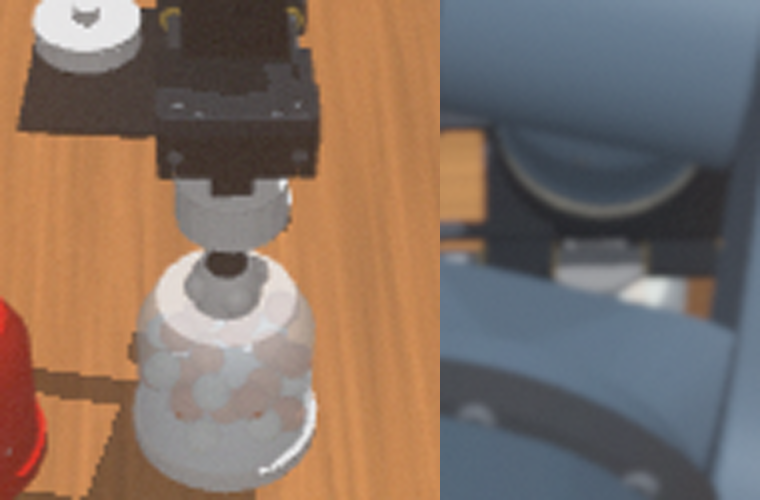

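The cap is held about 1 px (~2 mm) to the +x side of the neck hole (crop 227,262). Shifting 1.5 mm and descending to just above the catches.

Call:
{"method": "apply_moves", "body": {"angular": [[0,0,0],[0,0,0],[0,0,0],[0,0,0],[0,0,0],[0,0,0],[0,0,0]], "translation": [[0.0015,-0.001,0],[0.0015,-0.001,0.01],[0.0015,-0.001,0.02],[0.0015,-0.001,0.03],[0.0015,-0.001,0.036],[0.0015,-0.001,0.038],[0.0015,-0.001,0.038]], "fingers": [0.02,0.02,0.02,0.02,0.02,0.02,0.02]}}

```text
time: 13.8
tcp_pos: [0.556, -0.022, 0.2377]
eef_rot: [-0.0, 3.142, -0.0]
ft_force: [0.1, -0.2, -0.1]
gripper_width: 0.0274
```

Run:
```python
from h import *
from bench import r
f=r.grab_frame("side")
rel(r.observe(),[.5565,-.021,.2128])
cv2.imwrite("pics/a8.png",crop(f,190,300,120,245,4))
```

```text
trans [-0.0004  0.001   0.0251] ang [-0.0001  0.0004  0.0002] pos [ 0.5561 -0.022   0.2379] f [-0.84 -0.15  0.27] w 0.0273 t 13.85
```

View pics/a8.png

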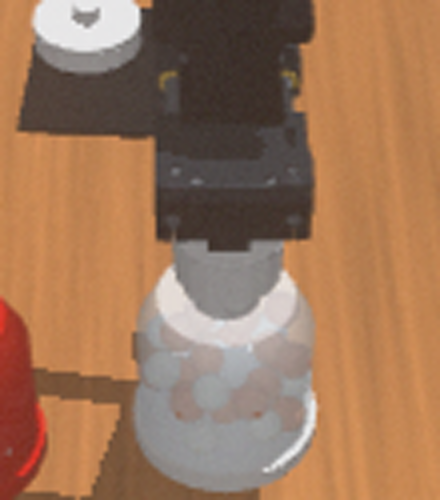

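The cap is centred over the shoulder with its rim just over the neck tip, and no contact force yet. Pressing in steps.

Call:
{"method": "apply_moves", "body": {"angular": [[0,0,0],[0,0,0],[0,0,0],[0,0,0],[0,0,0]], "translation": [[0,0.001,0.002],[0,0.001,0.004],[0,0.001,0.006],[0,0.001,0.008],[0,0.001,0.008]], "fingers": [0.02,0.02,0.02,0.02,0.02]}}

```text
time: 14.48
tcp_pos: [0.5562, -0.0204, 0.2307]
eef_rot: [0.0, 3.141, 0.002]
ft_force: [-1.9, 2.0, 6.7]
gripper_width: 0.027
```

Call:
{"method": "apply_moves", "body": {"angular": [[0,0,0],[0,0,0],[0,0,0],[0,0,0]], "translation": [[0,0,0.001],[0,0,0.002],[0,0,0.003],[0,0,0.004]], "fingers": [0.02,0.02,0.02,0.02]}}

```text
time: 14.98
tcp_pos: [0.5567, -0.0205, 0.2284]
eef_rot: [0.0, 3.139, 0.001]
ft_force: [-3.2, 2.6, 14.6]
gripper_width: 0.0269
```

Call:
{"method": "apply_moves", "body": {"angular": [[0,0,0],[0,0,0],[0,0,0],[0,0,0]], "translation": [[0,0,0.001],[0,0,0.002],[0,0,0.003],[0,0,0.004]], "fingers": [0.02,0.02,0.02,0.02]}}

```text
time: 15.48
tcp_pos: [0.5558, -0.0202, 0.2227]
eef_rot: [0.0, 3.141, 0.002]
ft_force: [-0.8, 2.7, 5.3]
gripper_width: 0.0274
```

Past the peak. Continuing towards home.

Call:
{"method": "apply_moves", "body": {"angular": [[0,0,0],[0,0,0],[0,0,0],[0,0,0],[0,0,0],[0,0,0],[0,0,0]], "translation": [[0,0,0.0015],[0,0,0.003],[0,0,0.0045],[0,0,0.006],[0,0,0.0075],[0,0,0.0085],[0,0,0.0085]], "fingers": [0.02,0.02,0.02,0.02,0.02,0.02,0.02]}}

```text
time: 16.35
tcp_pos: [0.5557, -0.0212, 0.213]
eef_rot: [0.001, -3.141, 0.001]
ft_force: [-0.8, 2.1, -4.0]
gripper_width: 0.0276
```

Call:
{"method": "apply_moves", "body": {"angular": [[0,0,0],[0,0,0],[0,0,0],[0,0,0]], "translation": [[0,0,0.0005],[0,0,0.001],[0,0,0.001],[0,0,0.001]], "fingers": [0.02,0.02,0.02,0.02]}}

```text
time: 16.85
tcp_pos: [0.5557, -0.0212, 0.2127]
eef_rot: [0.001, -3.141, 0.001]
ft_force: [-3.7, 0.5, 3.0]
gripper_width: 0.0272
```

Run:
```python
from h import *
from bench import r
f=r.grab_frame("side")
rel(r.observe(),[.5565,-.021,.2128])
cv2.imwrite("pics/a9.png",crop(f,200,290,150,245,6))
```

```text
trans [-0.0008  0.0002 -0.0001] ang [-0.0005 -0.0003  0.0004] pos [ 0.5557 -0.0212  0.2127] f [-4.09 -0.12  4.19] w 0.0271 t 16.9
```

View pics/a9.png

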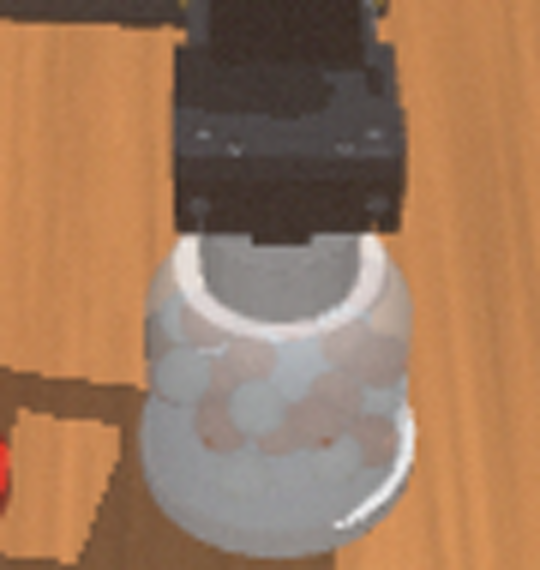

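It has seated on the shoulder at TCP z 0.2127, against a predicted 0.2128. Raising the push to about 10 N.

Call:
{"method": "apply_moves", "body": {"angular": [[0,0,0],[0,0,0],[0,0,0],[0,0,0]], "translation": [[0.0003,0,0.0004],[0.0005,0,0.0008],[0.0005,0,0.0008],[0.0005,0,0.0008]], "fingers": [0.02,0.02,0.02,0.02]}}

```text
time: 17.4
tcp_pos: [0.5556, -0.0212, 0.2127]
eef_rot: [-0.001, 3.141, -0.001]
ft_force: [-5.2, 1.5, 7.7]
gripper_width: 0.0275
```

Call:
{"method": "apply_moves", "body": {"angular": [[0,0,0],[0,0,0],[0,0,0],[0,0,0]], "translation": [[0,0,0],[0,0,0],[0,0,0],[0,0,0]], "fingers": [0.02,0.02,0.02,0.02]}}

```text
time: 17.9
tcp_pos: [0.5556, -0.0212, 0.2127]
eef_rot: [-0.001, 3.141, -0.001]
ft_force: [-4.0, 0.6, 7.9]
gripper_width: 0.0272
```

Call:
{"method": "apply_moves", "body": {"angular": [[0,0,0],[0,0,0],[0,0,0],[0,0,0],[0,0,0],[0,0,0]], "translation": [[0.0005,0,0.0003],[0.001,0,0.0005],[0.001,0,0.0005],[0.001,0,0.0005],[0.001,0,0.0005],[0.001,0,0.0005]], "fingers": [0.02,0.02,0.02,0.02,0.02,0.02]}}

```text
time: 18.65
tcp_pos: [0.5555, -0.0212, 0.2127]
eef_rot: [-0.0, 3.138, -0.001]
ft_force: [-2.9, 1.4, 10.0]
gripper_width: 0.0273
```

Run:
```python
from h import *
from bench import r
F=[]
for i in range(8):
    f=r.grab_frame("side");g=r.grab_frame("top");F.append(r.observe()["ft_force"])
print(np.mean(F,0),np.std(F,0));rel(r.observe(),[.5565,-.021,.2128])
cv2.imwrite("pics/b1.png",f["color"][:,:,::-1])
```

```text
[-3.84896518  1.54105097 10.08778269] [0.60475423 0.27653025 0.39449322]
trans [-0.0011  0.0002 -0.0001] ang [-0.0008  0.0033  0.0003] pos [ 0.5554 -0.0212  0.2127] f [-4.19  1.45  9.83] w 0.0269 t 19.45
```

View pics/b1.png

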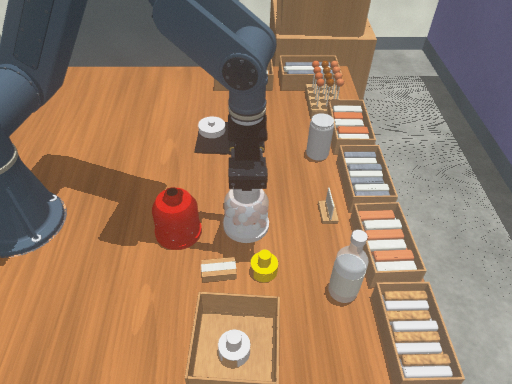

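The worn cap is in the box at (234,345) and the new cap is on the jar under the gripper at (246,190). The other goods look unmoved, and the push is steady at 10.1 N. Handing in.

Run:
```python
from bench import r
print(r.finish_job())
```

```text
the job is handed in; nothing more can be done
None
```

I lifted the worn cap off the jar and put it in the reject box. I then fitted the new cap from the mat, pressed it past the catches until it seated on the shoulder, and handed the job in at about 19.5 s with the gripper still pressing.

**Push-on:** the highest push-on reading was 14.6 N. The force then dropped to −4 N as the catches pulled the cap down.

**Final hold:** the gripper stopped at TCP z 0.2127 m, against 0.2128 m expected for fully home. The push averaged 10.1 ± 0.4 N, and the grip was steady at 27 mm on the knob.

**Other goods:** the last side picture shows the worn cap standing in the box. The other goods and the red and yellow look-alikes look unmoved; the mint tin is hidden behind the arm in that picture.

**Side force:** about 4 N sideways remained in the hold. Shifting the gripper about 1.5 mm to relieve it did not remove it.

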